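# Pack the medicine case, hook its lid in and latch it

## Task

First turn the latch on the far side of the open grey metal case anticlockwise, out of the way, until its clamp finger lies along the outside of the wall. Then pack every medicine carton that stands on the blue worktop into the case, lying flat on the case's floor the way up they stand, not stacked, and fit the lid: hook its two tabs under the keepers on the near side with the free edge tilted up, and swing it down until it lies home on all its rests. Finally turn the latch clockwise until its clamp finger points straight in over the lid and its slot faces the seal hole, let go of everything, and leave the tourniquet roll where it stands.

Things in the scene. Friction and masses are not known exactly. Their poses are not given: they have to be found in the camera images.
- case: Open grey metal case, fixed, outside 200 (x) x 180 (y) x 60 mm high. Origin: centre of underside; x points from the keeper side (near the robot) to the latch side, z up. Floor top at z = 4 mm, inner wall faces at x = -95, +95, y = -85, +85. Wall tops z = 60; the far wall is cut down to z = 50 for |y| < 48.
- lid_seat (a point): Where the lid's origin lies when seated: case x = 6, y = 0, z = 46 mm, axes as the case's. There is about 2 mm play in x and 4 mm in y either way. The lid lies on black rests in the case's four corners, tops at z = 46 mm, all at |y| > 67 mm, the near ones at x < -71, the far ones at x > 75 mm.
- keeper_left (a point): Underside of a steel keeper at its inner edge: case x = -81, y = +45, z = 58 mm. The keeper is 36 mm wide (y), 5 mm thick and overhangs from the near wall (inner face x = -95) to x = -81; a tab of the lid goes beneath it, 12 mm of height being free above the rests' level.
- keeper_right (a point): The same on the other keeper: case x = -81, y = -45, z = 58 mm.
- lid: Loose grey metal lid, about 250 g: plate 173 (x) x 162 (y) x 5 mm; two 5 mm thick tabs, 28 mm wide, stick out 13 mm from its -x edge at y = -45, +45. Black upright grip bar across its middle: 12 mm thick (x), 70 mm long (y), z = 5 to 36 mm. Origin: centre of the plate's underside, z up. Starts flat on the worktop. Goes in only tabs first, with the free edge held up.
- tab_left (a point): Lower edge of the tip of the lid's tab at +y: at x = -99.5, y = +45, z = 0 mm in the lid's frame; axes as the lid's.
- tab_right (a point): Lower edge of the tip of the lid's tab at -y: at x = -99.5, y = -45, z = 0 mm in the lid's frame.
- free_edge (a point): Lower edge of the lid farthest from the tabs: at x = +86.5, y = 0, z = 0 mm in the lid's frame.
- latch (a joint): Turn latch outside the far wall: rad, growing clockwise seen from above, 0 to 2.4. It starts part closed. At 0 its clamp finger points along the wall to the case's -y, out of the way; at 1.57 it points straight in over the lid (case -x) and the slot in its flange faces the seal hole in the lug behind. Friction (0.06 N m) holds it where left. Finger 40 mm long, 2 mm above the seated lid.
- latch_grip (a point): Middle of the latch's black wing grip, on the turning axis (case x = 112, y = 0), 80 mm above the case's underside. The wing is an upright bar 54 mm long, 14 mm thick, z = 64 to 96 mm of the case; it lies along the clamp finger, that is along this point's own y axis, the finger pointing to its -y. The point turns with the latch.
- roll: Blue rolled tourniquet, 36 mm across, 25 mm high, a bystander to be left where it is. Origin: centre of the underside.
- carton_1: Printed medicine carton, 75 mm long, 42 mm wide, 30 mm high; long side along its own y. Origin: centre of the underside, z up. It may be absent (None).
- carton_2: Printed medicine carton, 75 mm long, 42 mm wide, 30 mm high; long side along its own y. Origin: centre of the underside, z up. It may be absent (None).
- carton_3: Printed medicine carton, 60 mm long, 36 mm wide, 36 mm high; long side along its own y. Origin: centre of the underside, z up. It may be absent (None).
- carton_4: Printed medicine carton, 60 mm long, 36 mm wide, 36 mm high; long side along its own y. Origin: centre of the underside, z up. It may be absent (None).

How it is judged (in metres and radians):
On the way, in this order (a step that is already met when the one before it is completed fails the run):
1. the latch is turned anticlockwise clear of the case's mouth (value of joint latch below 0.35 rad), for 0.2 s.
2. every carton lies flat on the floor of the case (x of carton_1 in the frame of case between -0.09 and 0.09 m and y of carton_1 in the frame of case between -0.08 and 0.08 m and z of each of carton_1, carton_2, carton_3, carton_4 in the frame of case below 0.012 m and angle between each of carton_1, carton_2, carton_3, carton_4's own z axis and vertical below 0.15 rad and x of carton_2 in the frame of case between -0.09 and 0.09 m and y of carton_2 in the frame of case between -0.08 and 0.08 m and x of carton_3 in the frame of case between -0.09 and 0.09 m and y of carton_3 in the frame of case between -0.08 and 0.08 m and x of carton_4 in the frame of case between -0.09 and 0.09 m and y of carton_4 in the frame of case between -0.08 and 0.08 m), for 0.2 s.
3. both tabs are under the keepers with the lid tilted, its free edge up (x of each of tab_left, tab_right in the frame of case below -0.085 m and z of tab_left in the frame of case between 0.04 and 0.055 m and z of tab_right in the frame of case between 0.04 and 0.055 m and angle between the z axis of lid and the z axis of case, either way round above 0.07 rad), for 0.1 s.
4. the lid is swung down and lies home on its rests (x of each of tab_left, tab_right in the frame of case below -0.085 m and z of tab_left in the frame of case between 0.04 and 0.055 m and z of tab_right in the frame of case between 0.04 and 0.055 m and z of free_edge in the frame of case between 0.04 and 0.05 m and z of lid in the frame of case between 0.042 and 0.05 m and angle between the z axis of lid and the z axis of case, either way round below 0.04 rad), for 0.2 s.
5. the latch is turned until its finger points straight in over the seated lid (all of step 4 and value of joint latch between 1.43 and 1.71 rad), for 0.2 s.
At the end, for the whole second after the job is handed in: Every carton present lies flat (within 0.15 rad) on the case's floor, none stacked; the lid lies in the case with both tabs under the keepers (tips at least 4 mm in), within 4 mm of its rests at the free edge and level to 0.04 rad; the latch stands at 1.57 rad, 0.14 either way; the lid is at rest (all of step 2 and all of step 5 and linear speed of lid below 0.02 m/s); the robot touches nothing.
It fails at once if the tourniquet roll is moved more than 5 cm (distance of roll from where it was at the start of the episode above 0.05 m).
Of carton_1, carton_2, carton_3, carton_4 only 3 to 4 are there at a start; the rules pass over those that are not, and their reading is None.
At some moment in a run one of carton_1, carton_2, carton_3, carton_4 may be knocked a few centimetres aside while the robot is not near it.
Once in a run the grip may slacken for a moment while it holds something.
It also fails if it takes over 200 s, if anything falls off the work surface, if the arm or the gripper's body presses on something with over 40 N, if the wrist force passes 120 N, or if a joint passes its speed limit or range.

## Robot

A 6-joint arm with a two-finger parallel gripper is mounted at the origin on a cart in front of the work surface, level with it; the furniture and walls round the work are solid. World frame = base frame: x ahead of the robot, y to its left, z up, the work surface at z = 0. Lengths are in m, angles in degrees, forces in N, time in s.
With the tool pointing down it reaches from about 0.275 to 0.85 m from the base axis. Payload 5.2 kg.
Tool frame: the origin (TCP) lies at the very end of the fingers, on their centre line; the grasp point (between the pads) lies 19 mm behind it; z points along the fingers, y is the line along which they close (so a half turn about z gives the same grasp; the last joint's range is limited). The gripper opens to 85 mm and grips with 20 to 120 N. Pads are 22 mm wide; open, the fingers measure 114 mm over their backs; the gripper's body (76 mm by 85 mm) begins 54 mm behind the grasp point. The pads swing forward as they close: fully open they stand 13 mm farther back than shut.
Start: joints at [-81.234, 14.817, 87.949, -0, 77.235, -11.62], TCP at [0.192, -0.516, 0.231] pointing down, gripper open.
Joint ranges: [-179.93, 179.93], [-52.35, 119.4], [10.71, 147.94], [-69.91, 249.91], [12.55, 155.21], [-178.61, 178.61]. Speed limits (degrees/s): [147.25, 147.25, 180, 180, 180, 180].

## Interface

Orientations are given as [roll, pitch, yaw] about the fixed x, y, z axes, in that order (R = Rz(yaw) Ry(pitch) Rx(roll)).
In Python, from cell import arm, camrig gives the robot as it stands (arm), with the cameras (camrig).
- The arm moves only by the shell command python3 shift.py 'ROWS' [FORCE]. ROWS is a JSON list of rows, 1 to 8 of them, each of 7 numbers: dx, dy, dz in m, then a rotation vector rx, ry, rz in degrees, then the finger opening in m; each row is the pose to reach, as a shift and turn from the pose commanded when the command began, along the tool's axes at that moment; what a row does not reach only later rows make up. A row lasts 1/10 s, in which the tool goes at most 0.05 m and 8.59 degrees, less where a joint would pass 70% of its speed; a pose out of reach is approached as far as the arm can. The fingers move at their own pace and stop on an object; FORCE is the grip in N (left out, the last holds). Time passes only in rows, so rows that do not move let the fingers close. It prints the time, the measured TCP pose, the force, the opening and the grip force at its end.
- arm.get_obs(): the state, without advancing time (a new reading comes with each control period).
- camrig.grab_frame(name): name is "side" or "top"; returns a dict with "pixels" (480x640x3 uint8, red, green, blue), "mtx" (3x3 intrinsics, pixels), "k1" (the pictures are not rectified: a ray, as slopes to the right and down, at radius r is drawn at 1 + k1 r^2 times it, then the intrinsics apply), "rvec" (rotation vector, rad) and "tvec" (3), from world to camera coordinates, as OpenCV has them. Camera axes: x right, y down, z forward; pixel columns grow to the right and rows downward; lengths in m; the calibration is good to about 2 mm. A picture is of the moment at which its call begins. There is no depth.
- arm.close_job(): hands the job in; it is judged then, once.
The state is a dict: "clock": time; "joints": joint angles; "joint_vel": joint speeds; "tau": joint torques, N m; "tcp_pos": TCP position; "tcp_rot": TCP orientation; "wrist_force": force on the tool from outside, world axes, zero at the start; "ft_torque": the same for the moment, N m; "finger_gap": finger opening in m; "finger_force": force on a finger pad.
Only numpy, scipy, OpenCV 4.12 (cv2) and the standard library are available. Lean on these libraries where they do the work, as an engineer would, in place of code of your own. Each camera call takes 0.05 s, during which the arm holds its last target. There are 200 camera calls.

## Working session

There is one attempt and no reset: what is moved stays moved. The work goes in short steps, Python scripts to look and compute and a shell command to move; the robot and the scene stay as the last step left them, time stands still between calls to the robot, and variables do not carry over. Pictures are saved under pics/ and viewed, at most 14 in all, crops included, and the job is handed in when it is done.

```bash
ls; mkdir -p pics
cat > h.py <<'E'
import numpy as np, cv2
from cell import arm, camrig
from scipy.spatial.transform import Rotation as R
def grab(n):
    f=camrig.grab_frame(n); return f
def ray(f,u,v):
    K=np.array(f["mtx"]);x=(u-K[0,2])/K[0,0];y=(v-K[1,2])/K[1,1]
    rd=np.hypot(x,y);r=rd
    for _ in range(30): r=rd/(1+f["k1"]*r*r)
    s=r/rd if rd>0 else 1
    M=cv2.Rodrigues(np.array(f["rvec"],float))[0];t=np.array(f["tvec"],float).ravel()
    return -M.T@t, M.T@np.array([x*s,y*s,1])
def onplane(f,u,v,z):
    o,d=ray(f,u,v); return o+d*(z-o[2])/d[2]
def proj(f,p):
    M=cv2.Rodrigues(np.array(f["rvec"],float))[0];c=M@np.array(p)+np.array(f["tvec"],float).ravel()
    x,y=c[0]/c[2],c[1]/c[2];k=1+f["k1"]*(x*x+y*y);K=np.array(f["mtx"])
    return np.array([K[0,0]*x*k+K[0,2],K[1,1]*y*k+K[1,2]])
def save(f,n): cv2.imwrite("pics/"+n,cv2.cvtColor(f["pixels"],cv2.COLOR_RGB2BGR))
E
python3 - <<'E'
from h import *
for n in("top","side"):
    f=grab(n);save(f,n+"0.png");print(n,np.array(f["mtx"]).tolist(),f["k1"],ray(f,320,240))
print(arm.get_obs())
E
```

```text
cell.py
pics
shift.py
top [[561.6960663619092, 0.0, 317.04237529409244], [0.0, 561.6960663619092, 245.45247923498246], [0.0, 0.0, 1.0]] -0.10037748438310799 (array([ 0.31832524, -0.03509838,  1.67942303]), array([ 0.15733478, -0.00686319, -0.98758322]))
side [[570.8388799387529, 0.0, 317.6972897444035], [0.0, 570.8388799387529, 238.5168654656529], [0.0, 0.0, 1.0]] 0.051496929295993636 (array([-0.26263017,  0.14283596,  1.02194696]), array([ 0.63979668, -0.1425427 , -0.755225  ]))
{'clock': 0.1, 'joints': array([-8.12342971e+01,  1.48581334e+01,  8.80036450e+01, -1.06941913e-03,
        7.72353993e+01, -1.16182875e+01]), 'joint_vel': array([-0.02455865, -0.03489709, -0.14233499, -0.01558277, -0.00755169,
       -0.02358487]), 'tau': array([ 3.76424461e-03, -4.46965635e+01, -2.91247362e+01, -5.55130418e-05,
        6.23289670e-03,  1.82150785e-05]), 'tcp_pos': array([ 0.19152525, -0.51507609,  0.23053732]), 'tcp_rot': array([-1.79904603e+02, -1.85494236e-02,  2.03842121e+01]), 'wrist_force': array([0.5709987 , 0.29870825, 0.13403527]), 'ft_torque': array([ 0.00152054,  0.02365547, -0.02287937]), 'finger_force': 0.0, 'finger_gap': 0.08537337626563035}
```

View pics/top0.png

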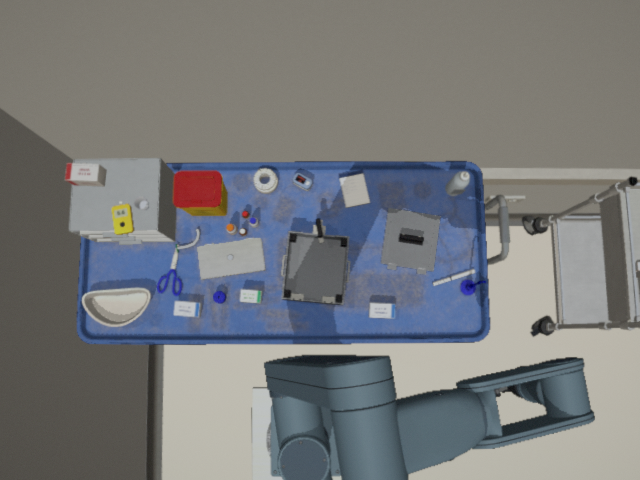

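View pics/side0.png

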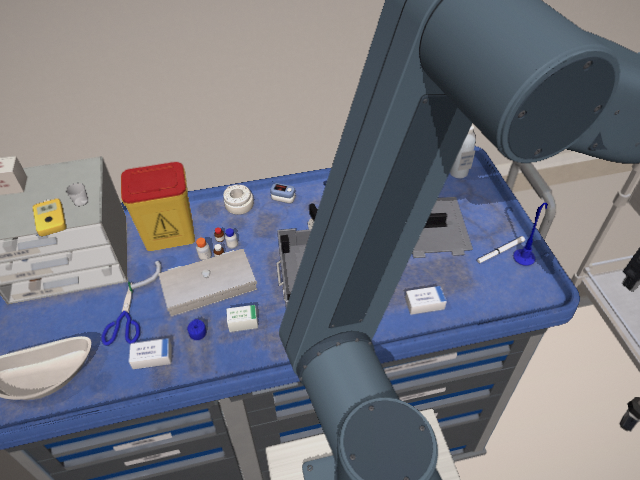

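Top view: case at about (318,267), latch wing (320,229), lid (410,240), cartons at (186,309), (251,296) and (382,311), roll (220,297). The carton at (85,173) is on the grey cabinet, not on the worktop. In the side view the arm hides the case.

Run:
```python
from h import *
f=grab("top");a=f["pixels"]
c=cv2.cvtColor(a[205:330,165:455],cv2.COLOR_RGB2BGR)
c=cv2.resize(c,(0,0),fx=2.75,fy=2.75,interpolation=cv2.INTER_CUBIC);cv2.imwrite("pics/crop1.png",c)
h=cv2.cvtColor(a,cv2.COLOR_RGB2HSV)
def rects(m,z,amin,lab):
    cs,_=cv2.findContours(m.astype(np.uint8),cv2.RETR_EXTERNAL,cv2.CHAIN_APPROX_NONE)
    for k in cs:
        if cv2.contourArea(k)<amin: continue
        x,y,w,hh=cv2.boundingRect(k)
        P=np.array([onplane(f,u,v,z)[:2] for u,v in k[:,0]],np.float32)*1000
        print(lab,(x,y,w,hh),[np.round(q,1) for q in cv2.minAreaRect(P)])
w=(h[...,1]<70)&(h[...,2]>150); w[:280]=0;w[330:]=0
rects(w,0.03,60,"white")
n=(h[...,1]<60)&(h[...,2]<150); n[:205]=0;n[310:]=0;n[:,:275]=0;n[:,450:]=0
rects(n,0.0,300,"grey z0"); rects(n,0.06,300,"grey z60")
b=(h[...,2]<45)&(n>0); b[:,:]&=True
rects(b,0.03,15,"black z30")
r=(h[...,0]>110)&(h[...,1]>200);r[:280]=0;r[330:]=0;r[:,:200]=0;r[:,240:]=0
rects(r,.025,30,"roll")
```

```text
white (369, 303, 23, 16) [array([ 371.1, -220.5]), array([64.6, 43.7]), np.float64(88.6)]
white (173, 301, 23, 16) [array([380.2, 354.8]), array([65.3, 44. ]), np.float64(89.9)]
white (239, 289, 19, 14) [array([416.9, 164.9]), array([54. , 37.2]), np.float64(84.5)]
white (82, 288, 68, 40) [array([382.8, 560.3]), array([112.2, 204.9]), np.float64(4.4)]
white (634, 280, 6, 36) [array([  398.3, -1007.7]), array([106.3,  11.1]), np.float64(1.6)]
white (628, 280, 7, 42) [array([ 389.5, -989.4]), array([ 14.8, 124.2]), np.float64(89.8)]
white (561, 280, 48, 44) [array([ 390.5, -838.4]), array([129. , 140.8]), np.float64(0.4)]
white (489, 280, 68, 50) [array([ 383.5, -645.3]), array([204. , 145.3]), np.float64(89.3)]
grey z0 (390, 272, 33, 35) [array([ 437.7, -306.1]), array([96.9, 91.4]), np.float64(8.9)]
grey z0 (277, 219, 115, 91) [array([515.4, -93.2]), array([348.9, 259.9]), np.float64(84.8)]
grey z0 (381, 205, 60, 70) [array([ 585.7, -321. ]), array([165.9, 200.9]), np.float64(79.2)]
grey z60 (390, 272, 33, 35) [array([ 433.4, -296.5]), array([93.4, 88.1]), np.float64(8.9)]
grey z60 (277, 219, 115, 91) [array([508.4, -91.2]), array([336.4, 250.6]), np.float64(84.8)]
grey z60 (381, 205, 60, 70) [array([ 576.1, -310.7]), array([160. , 193.8]), np.float64(79.2)]
black z30 (336, 295, 6, 7) [array([408.6, -99.4]), array([14.7, 17.6]), np.float64(89.3)]
black z30 (284, 290, 7, 7) [array([424.3,  51.6]), array([17.6, 17.6]), np.float64(89.6)]
black z30 (340, 238, 7, 9) [array([ 574.6, -114.9]), array([17.9, 24.1]), np.float64(89.6)]
black z30 (400, 234, 23, 10) [array([ 583.3, -317.7]), array([67.8, 21.9]), np.float64(81.4)]
black z30 (290, 234, 7, 8) [array([589.2,  33.8]), array([17.9, 21.1]), np.float64(89.6)]
black z30 (317, 219, 6, 18) [array([618.9, -44.7]), array([52.7, 12.1]), np.float64(4.7)]
```

View pics/crop1.png

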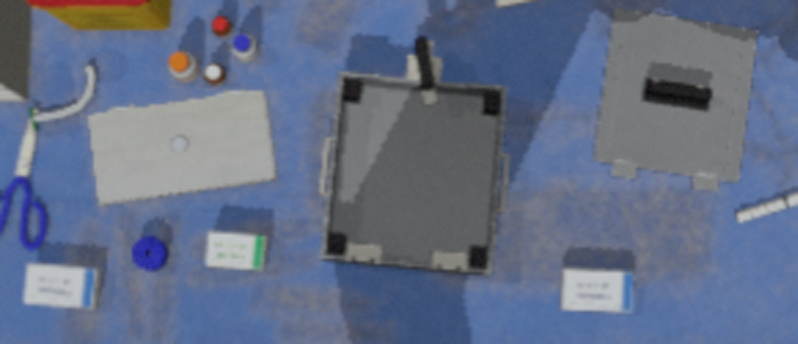

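Crop: case corners at about (342,74),(507,88),(490,271),(322,258), wing (419,38)-(431,90), finger pointing in. Lid corners (617,13),(757,30),(738,182),(596,160), with tabs facing the robot. Cartons carry a blue or green end stripe on their right side.

Run:
```python
from h import *
f=grab("top");a=f["pixels"]
def C(u,v,z): return onplane(f,u/2.75+165-.3,v/2.75+205-.3,z)[:2]*1000
def quad(pts,z,l):
    P=np.array([C(u,v,z) for u,v in pts]);print(l,P.round(1).tolist(),"c",P.mean(0).round(1),
     "x axis ang",[np.degrees(np.arctan2(*(d[::-1]))).round(1) for d in (P[0]-P[3],P[1]-P[2])],"y ax",[np.degrees(np.arctan2(*(d[::-1]))).round(1) for d in(P[0]-P[1],P[3]-P[2])], [np.linalg.norm(d).round(1) for d in (P[0]-P[3],P[1]-P[2],P[0]-P[1],P[3]-P[2])])
quad([(342,74),(507,88),(490,271),(322,258)],.06,"case")
quad([(617,13),(757,30),(738,182),(596,160)],.005,"lid")
h=cv2.cvtColor(a,cv2.COLOR_RGB2HSV)
def black(roi,z,l,th=45):
    x0,y0,x1,y1=roi;m=np.zeros(a.shape[:2],np.uint8);m[y0:y1,x0:x1]=(h[y0:y1,x0:x1,2]<th)
    cs,_=cv2.findContours(m,cv2.RETR_EXTERNAL,cv2.CHAIN_APPROX_NONE);k=max(cs,key=cv2.contourArea)
    M=cv2.moments(k);P=np.array([onplane(f,u,v,z)[:2] for u,v in k[:,0]],np.float32)*1000
    print(l,onplane(f,M['m10']/M['m00'],M['m01']/M['m00'],z)*1000,cv2.minAreaRect(P))
    return onplane(f,M['m10']/M['m00'],M['m01']/M['m00'],z)[:2]*1000
rs=[black(r,.046,"rest") for r in[(333,290,348,305),(280,286,295,300),(336,234,352,250),(286,230,301,245)]]
print(np.mean(rs,0))
for a0,b0 in((0,1),(2,3)): print(np.degrees(np.arctan2(*(rs[b0]-rs[a0])[::-1]))-90)
for a0,b0 in((0,2),(1,3)): print(np.degrees(np.arctan2(*(rs[b0]-rs[a0])[::-1])))
black((312,214,328,240),.09,"wing",60);black((395,230,428,246),.036,"grip",35)
# cartons: non-dark-blue
for l,(x0,y0,x1,y1),z in(("A",(165,293,207,325),.03),("B",(232,283,268,308),.036),("D",(362,296,402,326),.03)):
    r=a[y0:y1,x0:x1].astype(int);m=((r[...,1]>105)|(r[...,0]>150)).astype(np.uint8)
    cs,_=cv2.findContours(m,cv2.RETR_EXTERNAL,cv2.CHAIN_APPROX_NONE);k=max(cs,key=cv2.contourArea)
    P=np.array([onplane(f,u+x0,v+y0,z)[:2] for u,v in k[:,0]],np.float32)*1000;print(l,cv2.minAreaRect(P))
```

```text
case [[601.8, 44.0], [585.5, -131.4], [391.8, -110.6], [406.6, 65.0]] c [496.4 -33.3] x axis ang [np.float64(-6.1), np.float64(-6.1)] y ax [np.float64(84.7), np.float64(85.2)] [np.float64(196.4), np.float64(194.8), np.float64(176.1), np.float64(176.3)]
lid [[678.0, -258.1], [657.9, -413.8], [488.6, -386.1], [514.2, -230.7]] c [ 584.7 -322.2] x axis ang [np.float64(-9.5), np.float64(-9.3)] y ax [np.float64(82.7), np.float64(80.7)] [np.float64(166.1), np.float64(171.6), np.float64(157.0), np.float64(157.4)]
rest [407.70561304 -98.77412469  46.        ] ((407.71112060546875, -98.77973937988281), (14.528604507446289, 17.450719833374023), 89.33094024658203)
rest [423.3620672   50.83603535  46.        ] ((423.29931640625, 50.73514175415039), (17.452062606811523, 17.43771743774414), 89.6371841430664)
rest [ 572.57711854 -115.19133543   46.        ] ((572.1133422851562, -114.18175506591797), (17.707887649536133, 23.834619522094727), 89.58277130126953)
rest [586.52084544  34.435994    46.        ] ((586.62255859375, 34.538753509521484), (14.75487995147705, 20.9750919342041), 89.91873168945312)
[497.54141105 -32.1733577 ]
-5.974163023583472
-5.324000625680611
-5.686527447847892
-5.739854362860496
wing [603.87122658 -44.2152229   90.        ] ((605.0548706054688, -50.69196319580078), (31.54488182067871, 55.4861946105957), 89.59568786621094)
grip [ 582.36498819 -313.95555401   36.        ] ((582.7567749023438, -315.5770263671875), (64.61568450927734, 19.65491485595703), 81.3846206665039)
A ((380.3895263671875, 350.8149719238281), (123.95706939697266, 91.04527282714844), 89.96311950683594)
B ((418.82781982421875, 161.28237915039062), (103.63356018066406, 70.2574462890625), 89.73278045654297)
D ((371.0626525878906, -225.13021850585938), (115.39466094970703, 84.66664123535156), 89.39169311523438)
```

```bash
cat >> h.py <<'E'
def plan(x,y,z,yaw,tilt=0):
    """shift in tool axes to world pose x,y,z with the tool down at yaw; tilt: turn about the tool-yawed... (lid) y, deg"""
    o=arm.get_obs();R0=R.from_euler("xyz",o["tcp_rot"],degrees=True)
    R1=R.from_euler("xyz",[180,0,yaw],degrees=True)
    d=R0.inv().apply(np.array([x,y,z])-o["tcp_pos"]);rv=(R0.inv()*R1).as_rotvec(degrees=True)
    print("shift",d.round(4),"rot",rv.round(2),"rows",np.ceil(max(np.linalg.norm(d)/.05,np.linalg.norm(rv)/8.59)))
E
python3 shift.py '[[0.554,-0.2975,0.08,0,0,15.7,0.05],[0.554,-0.2975,0.08,0,0,15.7,0.05],[0.554,-0.2975,0.08,0,0,15.7,0.05],[0.554,-0.2975,0.08,0,0,15.7,0.05],[0.554,-0.2975,0.08,0,0,15.7,0.05],[0.554,-0.2975,0.08,0,0,15.7,0.05],[0.554,-0.2975,0.08,0,0,15.7,0.05],[0.554,-0.2975,0.08,0,0,15.7,0.05]]' 40
python3 -c "
from h import *
plan(.6084,-.0436,.14,4.7)"
```

```text
clock: 1.0
tcp_pos: [0.4543, -0.2168, 0.1808]
tcp_rot: [180.0, -0.0, 4.7]
wrist_force: [0.4, -1.7, 0.3]
finger_gap: 0.0499
finger_force: 0.0
shift [ 0.1677 -0.1601  0.0408] rot [ 0.01 -0.01 -0.02] rows 5.0
```

```bash
python3 shift.py '[[0.168,-0.16,0.041,0,0,0,0.05],[0.168,-0.16,0.041,0,0,0,0.05],[0.168,-0.16,0.041,0,0,0,0.05],[0.168,-0.16,0.041,0,0,0,0.05],[0.168,-0.16,0.041,0,0,0,0.05],[0.168,-0.16,0.041,0,0,0,0.05],[0.168,-0.16,0.041,0,0,0,0.05]]'
python3 - <<'E'
from h import *
f=grab("side");save(f,"s1.png")
for p in((.6084,-.0436,.096),(.6084+.027,-.0414,.096),(.6084-.027,-.0458,.096),(.6084,-.0436,.064)): print(proj(f,p).round(1))
c=f["pixels"][130:330,220:480];cv2.imwrite("pics/s1c.png",cv2.resize(cv2.cvtColor(c,cv2.COLOR_RGB2BGR),(780,600)))
plan(.6084,-.0436,.07,4.7)
E
```

```text
clock: 1.7
tcp_pos: [0.6074, -0.0446, 0.1392]
tcp_rot: [-180.0, 0.1, 4.8]
wrist_force: [-0.1, 0.2, 1.3]
finger_gap: 0.0503
finger_force: 0.0
[316.2 210.8]
[312.6 202.7]
[319.9 219.2]
[316.4 220.5]
shift [ 0.0015 -0.0018  0.0696] rot [0.01 0.07 0.02] rows 2.0
```

View pics/s1c.png

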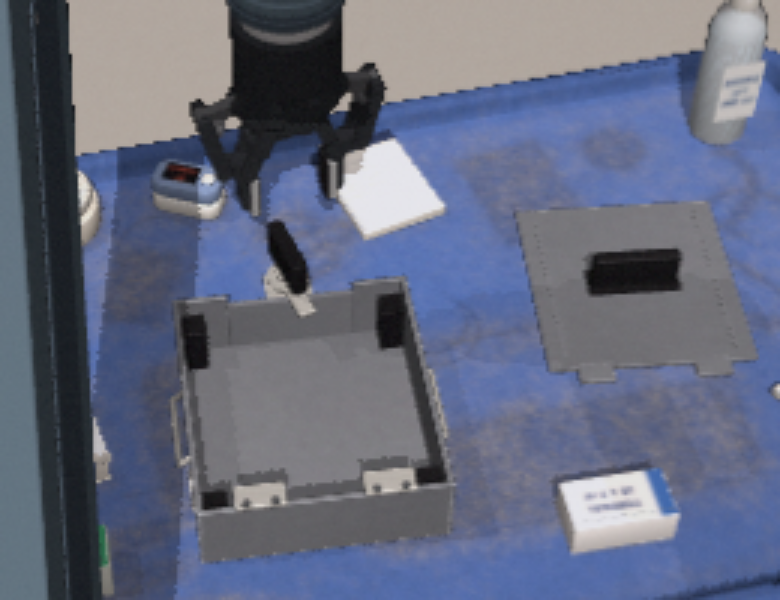

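Side crop shows the wing top centred near (283,240), which matches the prediction, and the finger pointing in over the mouth. Descend, grip, check.

```bash
python3 shift.py '[[0.0015,-0.002,0.035,0,0,0,0.05],[0.0015,-0.002,0.07,0,0,0,0.05],[0.0015,-0.002,0.07,0,0,0,0.05],[0.0015,-0.002,0.07,0,0,0,0],[0.0015,-0.002,0.07,0,0,0,0],[0.0015,-0.002,0.07,0,0,0,0],[0.0015,-0.002,0.07,0,0,0,0],[0.0015,-0.002,0.07,0,0,0,0]]' 40
```

```text
clock: 2.55
tcp_pos: [0.6105, -0.0417, 0.0725]
tcp_rot: [-179.9, -0.3, 4.7]
wrist_force: [0.9, 7.0, 1.2]
finger_gap: 0.0133
finger_force: 40.3
```

```bash
python3 shift.py '[[0,-0.002,0,0,0,-8,0],[0,-0.002,0,0,0,-16,0],[0,-0.002,0,0,0,-24,0],[0,-0.002,0,0,0,-32,0],[0,-0.002,0,0,0,-40,0],[0,-0.002,0,0,0,-40,0]]' ; python3 shift.py '[[0,0,0,0,0,-8,0],[0,0,0,0,0,-16,0],[0,0,0,0,0,-24,0],[0,0,0,0,0,-32,0],[0,0,0,0,0,-37,0],[0,0,0,0,0,-37,0]]'
```

```text
clock: 3.15
tcp_pos: [0.6103, -0.0411, 0.0725]
tcp_rot: [179.8, -0.2, 44.7]
wrist_force: [0.2, 3.7, 6.8]
finger_gap: 0.0135
finger_force: 40.9
clock: 3.75
tcp_pos: [0.6099, -0.0408, 0.0725]
tcp_rot: [179.8, -0.0, 81.6]
wrist_force: [-1.4, 4.7, 7.5]
finger_gap: 0.0131
finger_force: 41.2
```

```bash
python3 shift.py '[[0,0,0,0,0,0,0.05],[0,0,0,0,0,0,0.05],[0,0,0,0,0,0,0.05],[0,0,-0.05,0,0,0,0.06],[0,0,-0.08,0,0,0,0.085],[0,0,-0.08,0,0,0,0.085]]'; python3 -c "
from h import *
plan(.371,-.225,.13,88.6)"
```

```text
clock: 4.35
tcp_pos: [0.612, -0.0423, 0.1553]
tcp_rot: [179.4, 0.1, 81.6]
wrist_force: [0.1, -0.4, -0.6]
finger_gap: 0.0847
finger_force: 0.0
shift [-0.2159 -0.2121  0.0235] rot [ 0.55  0.1  -6.98] rows 7.0
```

```bash
python3 shift.py '[[-0.216,-0.212,0.024,0,0,-7,0.085],[-0.216,-0.212,0.024,0,0,-7,0.085],[-0.216,-0.212,0.024,0,0,-7,0.085],[-0.216,-0.212,0.024,0,0,-7,0.085],[-0.216,-0.212,0.024,0,0,-7,0.085],[-0.216,-0.212,0.024,0,0,-7,0.085],[-0.216,-0.212,0.024,0,0,-7,0.085],[-0.216,-0.212,0.024,0,0,-7,0.085]]'
python3 - <<'E'
from h import *
f=grab("side");save(f,"s2.png")
a=f["pixels"];c=a[130:400,60:480];cv2.imwrite("pics/s2c.png",cv2.resize(cv2.cvtColor(c,cv2.COLOR_RGB2BGR),(798,513)))
plan(.371,-.225,.008,88.6)
E
```

```text
clock: 5.15
tcp_pos: [0.3666, -0.2251, 0.1256]
tcp_rot: [-180.0, -0.0, 88.4]
wrist_force: [0.1, -0.7, 0.7]
finger_gap: 0.0853
finger_force: 0.0
shift [-0.0004  0.0034  0.1177] rot [ 0.   -0.03 -0.06] rows 3.0
```

View pics/s2c.png

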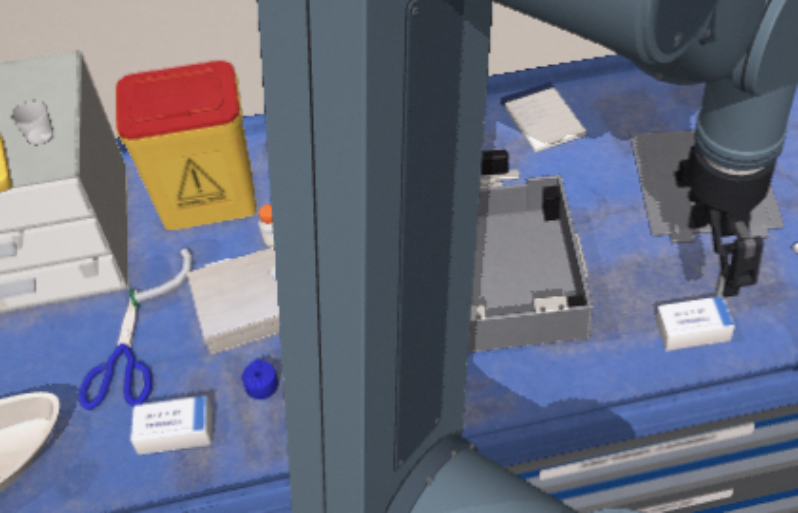

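Latch finger now lies along the wall and carton D stands at (697,322) below the open fingers. Grasp it.

```bash
python3 shift.py '[[0,0.003,0.04,0,0,0,0.085],[0,0.003,0.08,0,0,0,0.085],[0,0.003,0.118,0,0,0,0.085],[0,0.003,0.118,0,0,0,0.085],[0,0.003,0.118,0,0,0,0.02],[0,0.003,0.118,0,0,0,0.02],[0,0.003,0.118,0,0,0,0.02],[0,0.003,0.118,0,0,0,0.02]]' 30
python3 shift.py '[[0,0,-0.04,0,0,0,0.02],[0,0,-0.08,0,0,0,0.02],[0,0,-0.12,0,0,0,0.02],[0,0,-0.12,0,0,0,0.02]]'
python3 - <<'E'
from h import *
c=np.array([.498,-.031]);Q=R.from_euler("z",-5.7,degrees=True)
for p in((38,-41),(38,41),(-35,41)): print(p,(c+Q.apply([p[0]/1e3,p[1]/1e3,0])[:2]).round(4))
p=c+Q.apply([.038,-.041,0])[:2]
plan(*p,.13,84.3)
f=grab("side");a=f["pixels"];c=a[130:400,60:480];cv2.imwrite("pics/s3c.png",cv2.resize(cv2.cvtColor(a[180:330,380:580],cv2.COLOR_RGB2BGR),(600,450)))
E
```

```text
clock: 6.0
tcp_pos: [0.3723, -0.2254, 0.01]
tcp_rot: [179.8, 0.2, 88.7]
wrist_force: [1.5, 2.0, 5.5]
finger_gap: 0.0415
finger_force: 29.9
clock: 6.4
tcp_pos: [0.3739, -0.2274, 0.1344]
tcp_rot: [179.5, 0.5, 88.7]
wrist_force: [0.3, -0.2, -0.5]
finger_gap: 0.0414
finger_force: 31.2
(38, -41) [ 0.5317 -0.0756]
(38, 41) [0.5399 0.006 ]
(-35, 41) [0.4672 0.0133]
shift [0.1554 0.1543 0.0044] rot [0.57 0.52 4.39] rows 5.0
```

View pics/s3c.png

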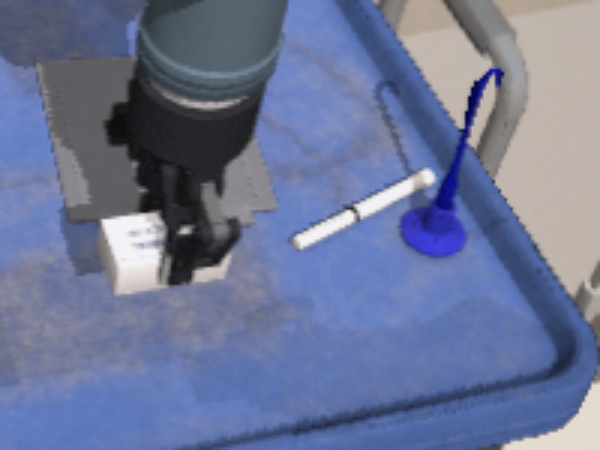

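Carton held, offset perhaps 5 mm to +y in the grip. Carry it to the case.

```bash
python3 shift.py '[[0.152,0.154,0.004,0,0,4.4,0.02],[0.152,0.154,0.004,0,0,4.4,0.02],[0.152,0.154,0.004,0,0,4.4,0.02],[0.152,0.154,0.004,0,0,4.4,0.02],[0.152,0.154,0.004,0,0,4.4,0.02],[0.152,0.154,0.004,0,0,4.4,0.02],[0.152,0.154,0.004,0,0,4.4,0.02]]'
python3 -c "
from h import *
plan(.5315,-.0775,.016,84.3)"
```

```text
clock: 7.15
tcp_pos: [0.5271, -0.076, 0.1232]
tcp_rot: [-179.9, 0.0, 84.3]
wrist_force: [-0.2, 0.6, -0.8]
finger_gap: 0.0418
finger_force: 31.2
shift [-0.001   0.0048  0.1072] rot [-0.12  0.01  0.04] rows 3.0
```

```bash
python3 shift.py '[[-0.001,0.005,0.04,0,0,0,0.02],[-0.001,0.005,0.08,0,0,0,0.02],[-0.001,0.005,0.1,0,0,0,0.02],[-0.001,0.005,0.107,0,0,0,0.02],[-0.001,0.005,0.107,0,0,0,0.02],[-0.001,0.005,0.107,0,0,0,0.02]]'
```

```text
clock: 7.75
tcp_pos: [0.5336, -0.0785, 0.0181]
tcp_rot: [179.9, 0.0, 84.2]
wrist_force: [-0.7, 0.5, -0.3]
finger_gap: 0.0417
finger_force: 31.2
```

```bash
python3 shift.py '[[0,0,0.004,0,0,0,0.02],[0,0,0.004,0,0,0,0.02],[0,0,0.004,0,0,0,0.058],[0,0,0.004,0,0,0,0.058],[0,0,0.004,0,0,0,0.058],[0,0,-0.05,0,0,0,0.058],[0,0,-0.1,0,0,0,0.058],[0,0,-0.13,0,0,0,0.085]]'
python3 shift.py '[[-0.05,-0.05,0,0,0,0,0.085],[-0.05,-0.1,0,0,0,0,0.085],[-0.05,-0.15,0,0,0,0,0.085],[-0.05,-0.2,0,0,0,0,0.085],[-0.05,-0.2,0,0,0,0,0.085]]'
python3 - <<'E'
from h import *
f=grab("top");save(f,"t2.png");a=f["pixels"]
cv2.imwrite("pics/t2c.png",cv2.resize(cv2.cvtColor(a[205:330,165:455],cv2.COLOR_RGB2BGR),(0,0),fx=2.75,fy=2.75,interpolation=cv2.INTER_CUBIC))
E
```

```text
clock: 8.55
tcp_pos: [0.534, -0.0776, 0.15]
tcp_rot: [179.8, 0.0, 84.3]
wrist_force: [0.2, -1.0, 0.1]
finger_gap: 0.0709
finger_force: 0.0
clock: 9.05
tcp_pos: [0.3244, -0.1052, 0.146]
tcp_rot: [-179.8, -0.1, 84.3]
wrist_force: [0.1, 0.1, -0.3]
finger_gap: 0.0854
finger_force: 0.0
```

View pics/t2c.png

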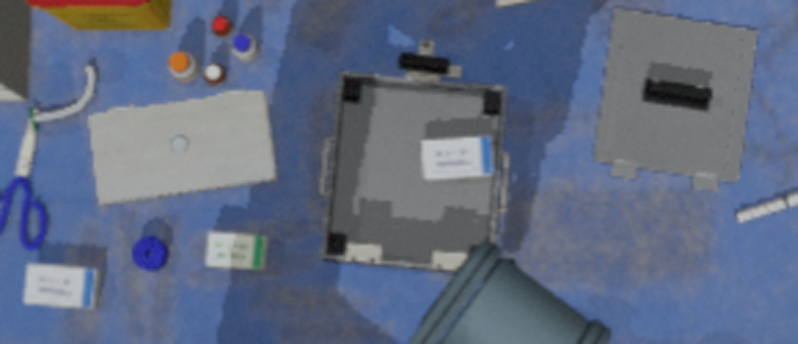

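Carton D lies in the case at crop (421..495,137..180); A and B are unmoved at (60,286) and (236,250), the latch wing lies along the wall at (424,64).

Run:
```python
from h import *
f=grab("top")
def C(u,v,z): return onplane(f,u/2.75+165-.3,v/2.75+205-.3,z)
Q=R.from_euler("z",-5.7,degrees=True).inv()
for l,P,z in(("D",[(421,140),(492,137),(495,172),(424,180)],.034),("A",[(27,263),(99,269),(96,309),(23,304)],.03),("B",[(208,231),(267,236),(264,271),(205,266)],.036),("roll",[(133,254),(168,254)],.025)):
    w=np.array([C(u,v,z) for u,v in P]);c=w.mean(0);print(l,"world",c.round(4),"case",(Q.apply(c-[.498,-.031,0])*1000).round(1),
     "yaw",[np.degrees(np.arctan2(*(w[0]-w[1])[1::-1])).round(1)-90], "case pts",(Q.apply(w-[.498,-.031,0])[:,:2]*1000).round().tolist() if l=="D" else "")
plan(.380,.351,.15,91)
```

```text
D world [ 0.5149 -0.0792  0.034 ] case [ 21.6 -46.3  34. ] yaw [np.float64(2.0)] case pts [[37.0, -5.0], [47.0, -81.0], [9.0, -87.0], [-6.0, -12.0]]
A world [0.3794 0.3461 0.03  ] case [-155.5  363.4   30. ] yaw [np.float64(-4.799999999999997)] case pts 
B world [0.4159 0.1581 0.036 ] case [-100.5  180.    36. ] yaw [np.float64(-5.099999999999994)] case pts 
roll world [0.4137 0.2513 0.025 ] case [-111.9  272.6   25. ] yaw [np.float64(-0.20000000000000284)] case pts 
shift [ 0.4605  0.0066 -0.003 ] rot [-0.03 -0.01 -6.8 ] rows 10.0
```

```bash
python3 shift.py '[[0.46,0.007,0,0,0,-2,0.085],[0.46,0.007,0,0,0,-2,0.085],[0.46,0.007,0,0,0,-2,0.085],[0.46,0.007,0,0,0,-2,0.085],[0.46,0.007,0,0,0,-2,0.085],[0.46,0.007,0,0,0,-2,0.085],[0.46,0.007,0,0,0,-2,0.085],[0.46,0.007,0,0,0,-2,0.085]]'
python3 - <<'E'
from h import *
plan(.380,.349,.12,86.5)
f=grab("side");a=f["pixels"]
cv2.imwrite("pics/s4c.png",cv2.resize(cv2.cvtColor(a[130:400,60:480],cv2.COLOR_RGB2BGR),(798,513)))
E
```

```text
clock: 9.95
tcp_pos: [0.3759, 0.2937, 0.147]
tcp_rot: [179.9, -0.0, 86.3]
wrist_force: [1.7, -0.5, 0.2]
finger_gap: 0.085
finger_force: 0.0
shift [0.0554 0.0005 0.0271] rot [ 0.08 -0.05 -0.15] rows 2.0
```

View pics/s4c.png

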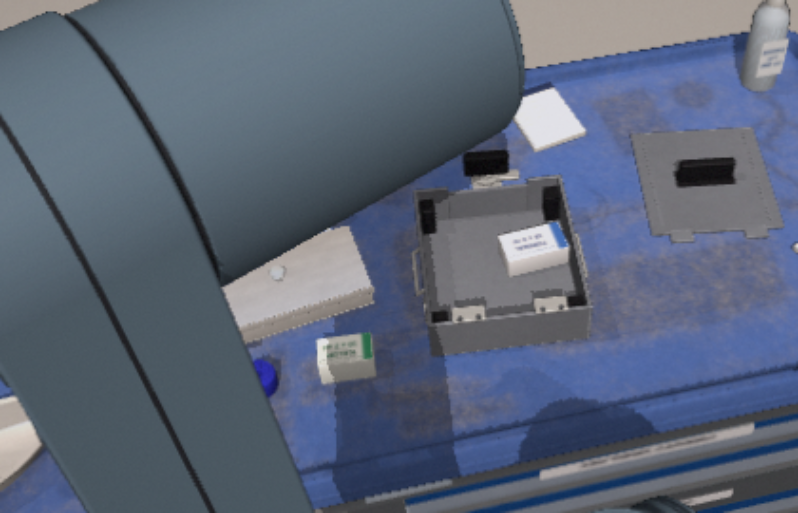

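D lies flat on the floor at (535,248), slightly askew; fine. Now grasp A.

```bash
python3 shift.py '[[0.0555,0,0.02,0,0,0,0.085],[0.0555,0,0.04,0,0,0,0.085],[0.0555,0,0.08,0,0,0,0.085],[0.0555,0,0.12,0,0,0,0.085],[0.0555,0,0.138,0,0,0,0.085],[0.0555,0,0.138,0,0,0,0.085]]' 35
python3 -c "
from h import *
plan(.380,.349,.008,86.5)"
python3 shift.py '[[0,0,0,0,0,0,0.02],[0,0,0,0,0,0,0.02],[0,0,0,0,0,0,0.02],[0,0,0,0,0,0,0.02],[0,0,0,0,0,0,0.02]]'
```

```text
clock: 10.6
tcp_pos: [0.3771, 0.3453, 0.0057]
tcp_rot: [-179.7, 0.2, 86.3]
wrist_force: [-0.2, -0.4, 0.2]
finger_gap: 0.0845
finger_force: 0.0
shift [ 0.0039  0.0026 -0.0023] rot [-0.28  0.18 -0.19] rows 1.0
clock: 11.1
tcp_pos: [0.3799, 0.3462, 0.0106]
tcp_rot: [179.8, -0.1, 86.3]
wrist_force: [0.6, 0.8, 6.2]
finger_gap: 0.0415
finger_force: 36.2
```

```bash
python3 shift.py '[[0,0,-0.04,0,0,0,0.02],[0,0,-0.08,0,0,0,0.02],[0,0,-0.12,0,0,0,0.02],[0,0,-0.14,0,0,0,0.02],[0,0,-0.14,0,0,0,0.02]]'
python3 -c "
from h import *
plan(.540,.008,.13,84.3)"
```

```text
clock: 11.6
tcp_pos: [0.3807, 0.3466, 0.153]
tcp_rot: [179.6, -0.3, 86.3]
wrist_force: [0.2, 0.2, -0.3]
finger_gap: 0.041
finger_force: 36.0
shift [-0.3277  0.1808  0.0227] rot [ 0.39 -0.27  1.98] rows 8.0
```

```bash
python3 shift.py '[[-0.328,0.181,0.02,0,0,2,0.02],[-0.328,0.181,0.02,0,0,2,0.02],[-0.328,0.181,0.02,0,0,2,0.02],[-0.328,0.181,0.02,0,0,2,0.02],[-0.328,0.181,0.02,0,0,2,0.02],[-0.328,0.181,0.02,0,0,2,0.02],[-0.328,0.181,0.02,0,0,2,0.02],[-0.328,0.181,0.02,0,0,2,0.02]]'
python3 shift.py '[[0,0,0,0,0,0,0.02],[0,0,0,0,0,0,0.02],[0,0,0,0,0,0,0.02]]'
python3 -c "
from h import *
plan(.540,.008,.016,84.3)"
```

```text
clock: 12.4
tcp_pos: [0.5387, 0.0026, 0.1276]
tcp_rot: [-180.0, 0.0, 84.1]
wrist_force: [0.1, 0.2, -0.5]
finger_gap: 0.0414
finger_force: 35.9
clock: 12.7
tcp_pos: [0.5369, 0.0074, 0.1282]
tcp_rot: [-179.9, -0.0, 84.3]
wrist_force: [-0.9, 0.6, -0.1]
finger_gap: 0.0413
finger_force: 35.9
shift [0.0008 0.0033 0.1122] rot [-0.11 -0.03  0.02] rows 3.0
```

```bash
python3 shift.py '[[0.001,0.003,0.04,0,0,0,0.02],[0.001,0.003,0.08,0,0,0,0.02],[0.001,0.003,0.105,0,0,0,0.02],[0.001,0.003,0.112,0,0,0,0.02],[0.001,0.003,0.112,0,0,0,0.02],[0.001,0.003,0.112,0,0,0,0.02]]'
```

```text
clock: 13.3
tcp_pos: [0.5417, 0.0079, 0.0179]
tcp_rot: [179.9, 0.0, 84.4]
wrist_force: [-0.4, 0.6, -1.0]
finger_gap: 0.0412
finger_force: 36.1
```

```bash
python3 shift.py '[[0,0,0.004,0,0,0,0.02],[0,0,0.004,0,0,0,0.02],[0,0,0.004,0,0,0,0.055],[0,0,0.004,0,0,0,0.055],[0,0,0.004,0,0,0,0.055],[0,0,-0.04,0,0,0,0.055],[0,0,-0.09,0,0,0,0.055],[0,0,-0.12,0,0,0,0.085]]'
python3 -c "
from h import *
plan(.4165,.160,.13,85)"
```

```text
clock: 14.1
tcp_pos: [0.5422, 0.0068, 0.1402]
tcp_rot: [179.8, 0.0, 84.3]
wrist_force: [0.6, -0.4, -0.0]
finger_gap: 0.0678
finger_force: 0.0
shift [ 0.1399 -0.1404  0.0096] rot [ 0.19  0.02 -0.72] rows 4.0
```

```bash
python3 shift.py '[[0.14,-0.14,0,0,0,-0.7,0.085],[0.14,-0.14,0,0,0,-0.7,0.085],[0.14,-0.14,0,0,0,-0.7,0.085],[0.14,-0.14,0,0,0,-0.7,0.085],[0.14,-0.14,0,0,0,-0.7,0.085],[0.14,-0.14,0,0,0,-0.7,0.085],[0.14,-0.14,0,0,0,-0.7,0.085]]'
python3 - <<'E'
from h import *
plan(.4165,.160,.012,85)
f=grab("side");a=f["pixels"]
cv2.imwrite("pics/s5c.png",cv2.resize(cv2.cvtColor(a[130:400,60:480],cv2.COLOR_RGB2BGR),(798,513)))
E
```

```text
clock: 14.8
tcp_pos: [0.4168, 0.1598, 0.1372]
tcp_rot: [179.9, 0.0, 85.0]
wrist_force: [1.3, 0.9, 0.0]
finger_gap: 0.085
finger_force: 0.0
shift [ 0.0002 -0.0004  0.1252] rot [ 0.07  0.01 -0.03] rows 3.0
```

View pics/s5c.png

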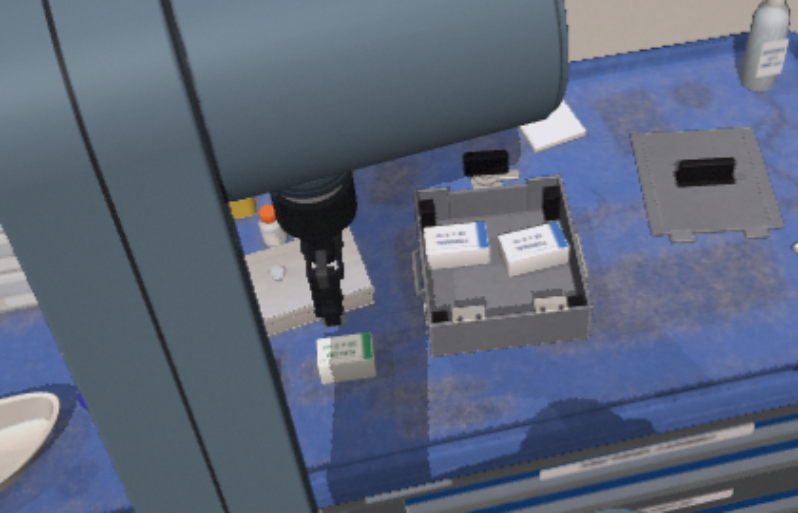

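A and D lie flat side by side at (457,244) and (535,248). B at (346,357) unmoved; I narrow the opening because of the plinth behind it.

```bash
python3 shift.py '[[0,0,0,0,0,0,0.06],[0,0,0.04,0,0,0,0.06],[0,0,0.08,0,0,0,0.06],[0,0,0.115,0,0,0,0.06],[0,0,0.125,0,0,0,0.06],[0,0,0.125,0,0,0,0.06]]'
python3 shift.py '[[0,0,0,0,0,0,0.02],[0,0,0,0,0,0,0.02],[0,0,0,0,0,0,0.02],[0,0,0,0,0,0,0.02],[0,0,0,0,0,0,0.02]]'
python3 shift.py '[[0,0,-0.04,0,0,0,0.02],[0,0,-0.08,0,0,0,0.02],[0,0,-0.12,0,0,0,0.02],[0,0,-0.12,0,0,0,0.02],[0,0,-0.12,0,0,0,0.02]]'
python3 -c "
from h import *
plan(.4655,.005,.13,84.3)"
```

```text
clock: 15.45
tcp_pos: [0.415, 0.1596, 0.0108]
tcp_rot: [-179.8, 0.0, 84.9]
wrist_force: [0.2, 0.2, 1.0]
finger_gap: 0.0598
finger_force: 0.0
clock: 15.95
tcp_pos: [0.4173, 0.1605, 0.0136]
tcp_rot: [179.8, -0.0, 85.0]
wrist_force: [-0.9, -0.7, 6.8]
finger_gap: 0.0352
finger_force: 36.3
clock: 16.45
tcp_pos: [0.4164, 0.1605, 0.1333]
tcp_rot: [179.8, -0.0, 85.0]
wrist_force: [-0.7, -0.3, -0.9]
finger_gap: 0.0354
finger_force: 35.6
shift [-0.1507  0.0625  0.0034] rot [ 0.21 -0.05  0.7 ] rows 4.0
```

```bash
python3 shift.py '[[-0.151,0.0625,0,0,0,0.7,0.02],[-0.151,0.0625,0,0,0,0.7,0.02],[-0.151,0.0625,0,0,0,0.7,0.02],[-0.151,0.0625,0,0,0,0.7,0.02],[-0.151,0.0625,0,0,0,0.7,0.02],[-0.151,0.0625,0,0,0,0.7,0.02],[-0.151,0.0625,0,0,0,0.7,0.02]]'
python3 -c "
from h import *
plan(.4655,.005,.018,84.3)"
```

```text
clock: 17.15
tcp_pos: [0.4637, 0.0059, 0.1313]
tcp_rot: [-179.9, -0.0, 84.4]
wrist_force: [-0.1, 0.1, -0.8]
finger_gap: 0.0352
finger_force: 35.5
shift [-0.0008  0.0022  0.1133] rot [-0.12 -0.04  0.05] rows 3.0
```

```bash
python3 shift.py '[[0,0.002,0.04,0,0,0,0.02],[0,0.002,0.08,0,0,0,0.02],[0,0.002,0.105,0,0,0,0.02],[0,0.002,0.115,0,0,0,0.02],[0,0.002,0.115,0,0,0,0.02],[0,0.002,0.115,0,0,0,0.02]]'
python3 shift.py '[[0,0,0,0,0,0,0.055],[0,0,0,0,0,0,0.055],[0,0,0,0,0,0,0.055],[0,0,-0.04,0,0,0,0.055],[0,0,-0.09,0,0,0,0.055],[0,0,-0.13,0,0,0,0.085]]'
python3 -c "
from h import *
plan(.5825,-.315,.14,80.8)"
```

```text
clock: 17.75
tcp_pos: [0.4669, 0.0054, 0.0176]
tcp_rot: [180.0, -0.0, 84.4]
wrist_force: [0.9, -1.1, -1.1]
finger_gap: 0.0354
finger_force: 36.9
clock: 18.35
tcp_pos: [0.4659, 0.0044, 0.1486]
tcp_rot: [-179.9, -0.0, 84.3]
wrist_force: [0.7, 0.0, 0.2]
finger_gap: 0.068
finger_force: 0.0
shift [-0.3062  0.1478  0.0084] rot [-0.09  0.    3.49] rows 7.0
```

Run:
```python
from h import *
t=grab("top");s=grab("side");save(t,"t6.png");save(s,"s6.png")
cv=np.zeros((600,800,3),np.uint8)
def put(f,x0,y0,w,h,k,X,Y):
    c=cv2.resize(cv2.cvtColor(f["pixels"][y0:y0+h,x0:x0+w],cv2.COLOR_RGB2BGR),(int(w*k),int(h*k)),interpolation=cv2.INTER_CUBIC);cv[Y:Y+c.shape[0],X:X+c.shape[1]]=c
put(t,375,203,70,75,5,0,0);put(s,385,190,95,70,4.5,360,0)
put(s,265,195,120,125,2,0,350+26);put(t,270,210,90,100,2.5,360,340)
cv2.imwrite("pics/comp.png",cv)
```

```text
Traceback (most recent call last):
ValueError: could not broadcast input array from shape (250,240,3) into shape (224,240,3)
```

Run:
```python
from h import *
t=cv2.imread("pics/t6.png");s=cv2.imread("pics/s6.png")
cv=np.zeros((600,800,3),np.uint8)
def put(f,x0,y0,w,h,k,X,Y):
    c=cv2.resize(f[y0:y0+h,x0:x0+w],(int(w*k),int(h*k)),interpolation=cv2.INTER_CUBIC);cv[Y:Y+c.shape[0],X:X+c.shape[1]]=c
put(t,375,203,70,75,5,0,0);put(s,385,190,95,70,4.5,360,0)
put(s,265,195,120,110,2,0,380);put(t,270,210,90,100,2.5,360,340)
cv2.imwrite("pics/comp.png",cv)
```

```text
(no output)
```

View pics/comp.png

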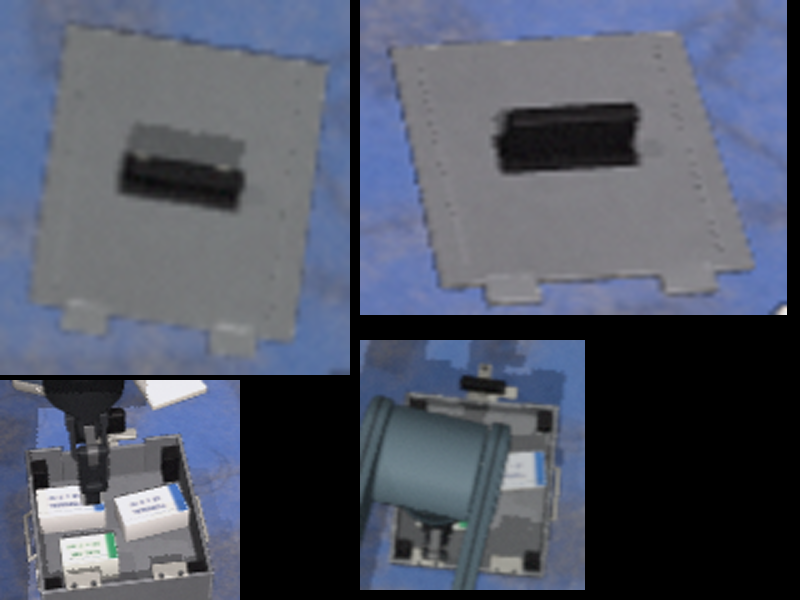

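Composite: three cartons flat in the case. Lid corners in the top cell (66,25),(328,64),(293,340),(32,301); in the side cell (391,46),(683,33),(753,269),(441,289).

Run:
```python
from h import *
t=grab("top");s=grab("side")
T=[(66,25),(328,64),(293,340),(32,301)];S=[(391,46),(683,33),(753,269),(441,289)]
local=np.array([[86.5,81],[86.5,-81],[-86.5,-81],[-86.5,81]])/1e3
def fit(P):
    c=P.mean(0);A=P-c;a=np.arctan2((local[:,0]*A[:,1]-local[:,1]*A[:,0]).sum(),(local*A).sum());print(c.round(4),"yaw",np.degrees(a).round(2),np.linalg.norm(A,axis=1).round(4))
fit(np.array([onplane(t,(u+.5)/5-.5+375,(v+.5)/5-.5+203,.005)[:2] for u,v in T]))
fit(np.array([onplane(s,(u-360+.5)/4.5-.5+385,(v+.5)/4.5-.5+190,.005)[:2] for u,v in S]))
```

```text
[ 0.5865 -0.3212] yaw -8.93 [0.1179 0.1179 0.117  0.1167]
[ 0.5853 -0.3185] yaw -9.88 [0.1195 0.1185 0.1173 0.1193]
```

```bash
cat >> h.py <<'E'
def plan_lid(tipx,tipz,th,pz,cy=0,c=(.498,-.031),yaw=-5.7):
    """tool shift putting the held lid at tilt th (deg) with its tab tips at case x,z (mm); TCP at lid z=pz (mm)"""
    o=arm.get_obs();R0=R.from_euler("xyz",o["tcp_rot"],degrees=True);Rc=R.from_euler("z",yaw,degrees=True)
    Rl=Rc*R.from_euler("y",-th,degrees=True)
    R1=Rl*R.from_matrix([[0,1,0],[1,0,0],[0,0,-1]])
    p=np.array([*c,0])+Rc.apply([tipx/1e3,cy/1e3,tipz/1e3])+Rl.apply([.0995,0,pz/1e3])
    d=R0.inv().apply(p-o["tcp_pos"]);rv=(R0.inv()*R1).as_rotvec(degrees=True)
    print("tcp",p.round(4),"shift",d.round(4),"rot",rv.round(2))
    Ml=R0*R.from_matrix([[0,1,0],[1,0,0],[0,0,-1]]).inv();q=Rc.inv().apply(o["tcp_pos"]+Ml.apply([-.0995,0,-pz/1e3])-np.array([*c,0]))
    q2=Rc.inv().apply(o["tcp_pos"]+Ml.apply([.0865,0,-pz/1e3])-np.array([*c,0]));print("now tip",(q*1e3).round(1),"free",(q2*1e3).round(1))
E
python3 -c "
from h import *
plan(.586,-.320,.15,80.6)"
python3 shift.py '[[-0.306,0.152,0,0,0,3.7,0.05],[-0.306,0.152,0,0,0,3.7,0.05],[-0.306,0.152,0,0,0,3.7,0.05],[-0.306,0.152,0,0,0,3.7,0.05],[-0.306,0.152,0,0,0,3.7,0.05],[-0.306,0.152,0,0,0,3.7,0.05],[-0.306,0.152,0,0,0,3.7,0.05],[-0.306,0.152,0,0,0,3.7,0.05]]' 60
python3 shift.py '[[0,0,0,0,0,0,0.05],[0,0,0,0,0,0,0.05]]'
python3 -c "
from h import *
plan(.586,-.320,.012,80.6)"
```

```text
shift [-0.3108  0.1511 -0.0023] rot [0.05 0.01 3.69] rows 7.0
clock: 19.35
tcp_pos: [0.5869, -0.3203, 0.143]
tcp_rot: [-179.8, -0.0, 80.3]
wrist_force: [0.8, 0.6, -0.1]
finger_gap: 0.0501
finger_force: 0.0
clock: 19.55
tcp_pos: [0.5863, -0.3136, 0.145]
tcp_rot: [-179.8, -0.1, 80.6]
wrist_force: [-0.3, 0.9, -0.5]
finger_gap: 0.0501
finger_force: 0.0
shift [-0.0067  0.0013  0.133 ] rot [-0.22 -0.14  0.01] rows 3.0
```

```bash
python3 shift.py '[[-0.006,0.001,0.04,0,0,0,0.05],[-0.006,0.001,0.08,0,0,0,0.05],[-0.006,0.001,0.12,0,0,0,0.05],[-0.006,0.001,0.132,0,0,0,0.05],[-0.006,0.001,0.132,0,0,0,0.05],[-0.006,0.001,0.132,0,0,0,0.05]]'
python3 shift.py '[[0,0,0,0,0,0,0],[0,0,0,0,0,0,0],[0,0,0,0,0,0,0],[0,0,0,0,0,0,0],[0,0,0,0,0,0,0],[0,0,0,0,0,0,0]]' 70
```

```text
clock: 20.15
tcp_pos: [0.5886, -0.3214, 0.0168]
tcp_rot: [179.9, 0.1, 80.6]
wrist_force: [-0.1, -1.4, 0.8]
finger_gap: 0.05
finger_force: 0.0
clock: 20.75
tcp_pos: [0.5883, -0.3221, 0.0171]
tcp_rot: [179.9, 0.1, 80.6]
wrist_force: [-2.4, 1.3, 7.6]
finger_gap: 0.0105
finger_force: 72.3
```

```bash
python3 shift.py '[[0,0,0,0,0,0,0],[0,0,0,0,0,0,0]]'; python3 shift.py '[[0,0,-0.02,0,0,0,0],[0,0,-0.06,0,0,0,0],[0,0,-0.1,0,0,0,0],[0,0,-0.14,0,0,0,0],[0,0,-0.16,0,0,0,0],[0,0,-0.16,0,0,0,0],[0,0,-0.16,0,0,0,0]]'
python3 -c "
from h import *
plan_lid(-70,75,18,14)"
python3 shift.py '[[0,0,0,0,0,0,0]]'
python3 -c "
from h import *
plan_lid(-70,75,18,14)
s=grab('side');cv2.imwrite('pics/s7c.png',cv2.resize(cv2.cvtColor(s['pixels'][130:330,300:540],cv2.COLOR_RGB2BGR),(720,600)))"
```

```text
clock: 20.95
tcp_pos: [0.5883, -0.3221, 0.0171]
tcp_rot: [179.9, 0.1, 80.6]
wrist_force: [-1.3, -0.3, 6.9]
finger_gap: 0.0103
finger_force: 72.3
clock: 21.65
tcp_pos: [0.5871, -0.3212, 0.1743]
tcp_rot: [-180.0, -0.0, 80.6]
wrist_force: [-0.2, 0.1, -3.5]
finger_gap: 0.0104
finger_force: 71.0
tcp [ 0.5182 -0.033   0.1191] shift [ 0.273  -0.1151  0.0554] rot [-18.02   0.56  -3.69]
now tip [  18.2 -273.4  160.4] free [ 203.8 -285.5  160.3]
clock: 21.75
tcp_pos: [0.5864, -0.3206, 0.1724]
tcp_rot: [-179.8, -0.1, 80.6]
wrist_force: [0.2, 0.6, -2.1]
finger_gap: 0.0103
finger_force: 71.0
tcp [ 0.5182 -0.033   0.1191] shift [ 0.2724 -0.1141  0.0544] rot [-18.21   0.46  -3.71]
now tip [  17.4 -272.9  158.8] free [ 203.  -284.9  158.1]
```

View pics/s7c.png

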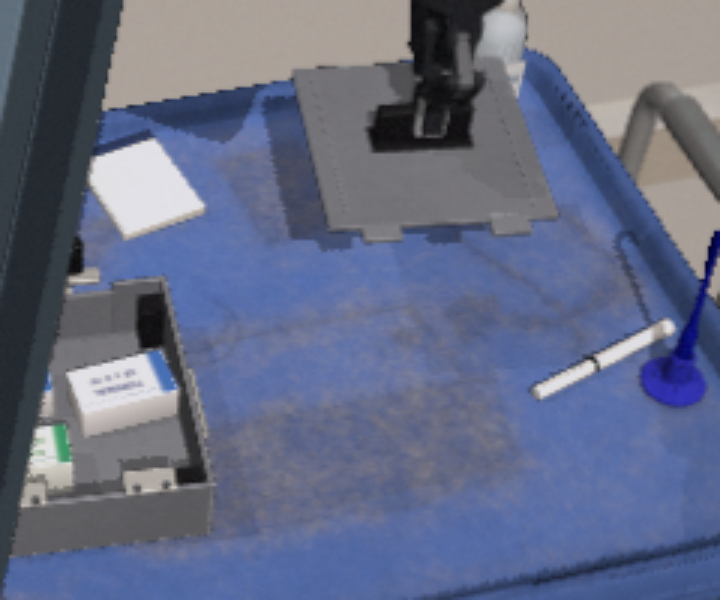

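Lid is held level by its bar (plate at about (300..555,60..240)). Tilt and carry over the case.

```bash
python3 shift.py '[[0.272,-0.114,0.02,-18,0,-4,0],[0.272,-0.114,0.02,-18,0,-4,0],[0.272,-0.114,0.02,-18,0,-4,0],[0.272,-0.114,0.02,-18,0,-4,0],[0.272,-0.114,0.02,-18,0,-4,0],[0.272,-0.114,0.02,-18,0,-4,0],[0.272,-0.114,0.02,-18,0,-4,0],[0.272,-0.114,0.02,-18,0,-4,0]]'
python3 shift.py '[[0,0,0,0,0,0,0],[0,0,0,0,0,0,0],[0,0,0,0,0,0,0]]'
python3 -c "
from h import *
plan_lid(-74,62,18,14)"
```

```text
clock: 22.6
tcp_pos: [0.5185, -0.0328, 0.1538]
tcp_rot: [162.1, 0.6, 84.7]
wrist_force: [0.3, 0.5, -2.1]
finger_gap: 0.0103
finger_force: 70.9
clock: 22.9
tcp_pos: [0.5199, -0.0359, 0.1548]
tcp_rot: [162.0, 0.6, 84.4]
wrist_force: [0.1, 0.6, -2.2]
finger_gap: 0.01
finger_force: 70.9
tcp [ 0.5142 -0.0326  0.1061] shift [ 0.0032 -0.0207  0.0445] rot [-0.03  0.56  0.28]
now tip [-68.1  -3.3 110.8] free [108.9  -2.4 168.1]
```

```bash
python3 shift.py '[[0.003,-0.01,0.02,0,0.5,0,0],[0.003,-0.02,0.04,0,0.5,0,0],[0.003,-0.0207,0.0445,0,0.5,0.3,0],[0.003,-0.0207,0.0445,0,0.5,0.3,0],[0.003,-0.0207,0.0445,0,0.5,0.3,0]]'
python3 -c "
from h import *
plan_lid(-75,48,17,14)
s=grab('side');cv2.imwrite('pics/s8c.png',cv2.resize(cv2.cvtColor(s['pixels'][160:330,250:430],cv2.COLOR_RGB2BGR),(630,595)))"
```

```text
clock: 23.4
tcp_pos: [0.515, -0.0322, 0.1072]
tcp_rot: [161.9, 0.1, 84.3]
wrist_force: [0.4, 0.7, -2.8]
finger_gap: 0.0105
finger_force: 70.9
tcp [ 0.514  -0.0326  0.0905] shift [-0.0005 -0.0061  0.0156] rot [1.08 0.06 0.06]
now tip [-73.2   0.4  63. ] free [103.6   0.6 120.7]
```

View pics/s8c.png

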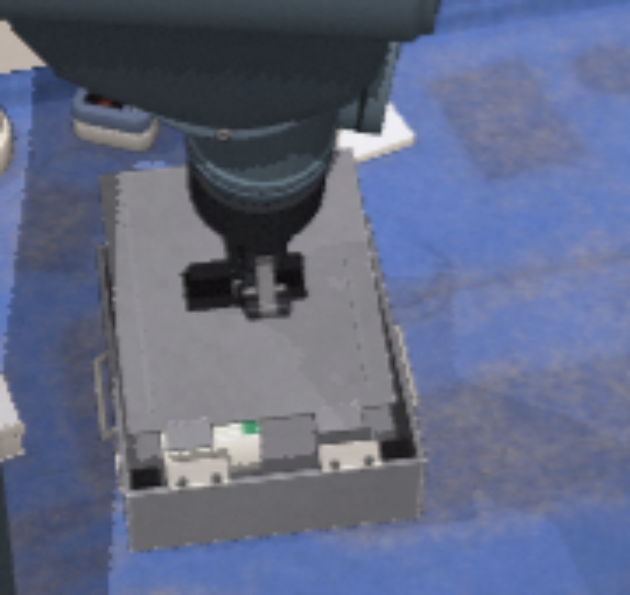

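Lid is over the case, near tab (left in picture) at (189,435) just short of its keeper at (196,465). I check the predicted tab and keeper pixels before inserting.

Run:
```python
from h import *
s=grab("side");o=arm.get_obs();Rc=R.from_euler("z",-5.7,degrees=True);c=np.array([.498,-.031,0])
Ml=R.from_euler("xyz",o["tcp_rot"],degrees=True)*R.from_matrix([[0,1,0],[1,0,0],[0,0,-1]]).inv()
k=3.5
def px(p): q=proj(s,p);return ((q-[250,160])*k).round(0)
L=lambda *p:px(o["tcp_pos"]+Ml.apply((np.array(p)-[0,0,14])/1e3))
K=lambda *p:px(c+Rc.apply(np.array(p)/1e3))
for y in(59,31,-31,-59): print("tab",y,L(-99.5,y,5),L(-86.5,y,5))
for y in(81,-81): print("plate",L(-86.5,y,5),L(86.5,y,5))
for y in(63,27,-27,-63): print("keeper",y,K(-81,y,63),K(-95,y,63))
for x,y in((-100,90),(-100,-90),(100,90),(100,-90)): print("case",K(x,y,60))
print("bar",L(0,35,36),L(0,-35,36))
im=cv2.imread("pics/s8c.png")
def d(a,col): cv2.circle(im,tuple(int(v) for v in a),3,col,-1)
for y in(59,31,-31,-59): d(L(-99.5,y,5),(0,0,255))
for y in(81,-81):d(L(-86.5,y,5),(0,255,255));d(L(86.5,y,5),(0,255,255))
for y in(63,27,-27,-63): d(K(-81,y,63),(0,255,0))
for x,y in((-100,90),(-100,-90),(100,90),(100,-90)): d(K(x,y,60),(255,0,255))
cv2.imwrite("pics/s8d.png",im)
```

```text
tab 59 [170. 447.] [167. 426.]
tab 31 [217. 441.] [214. 421.]
tab -31 [321. 429.] [318. 409.]
tab -59 [367. 424.] [364. 403.]
plate [130. 430.] [100. 169.]
plate [400. 399.] [356. 142.]
keeper 63 [166. 461.] [168. 480.]
keeper 27 [226. 454.] [229. 473.]
keeper -27 [317. 444.] [320. 463.]
keeper -63 [376. 437.] [381. 456.]
case [123. 495.]
case [427. 460.]
case [ 95. 243.]
case [369. 214.]
bar [190. 268.] [306. 255.]
```

View pics/s8d.png

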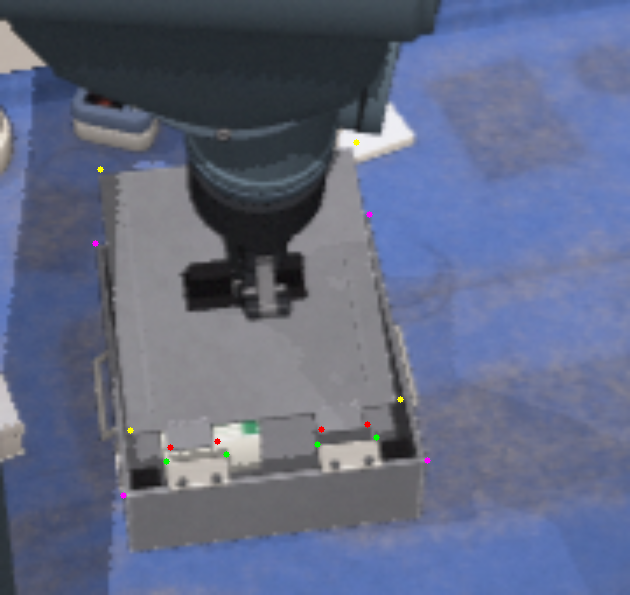

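Overlay agrees within about 2-3 px (lid perhaps 2 mm too far to +y); tabs line up with the keepers. Lower the tabs.

```bash
python3 shift.py '[[-0.002,-0.003,0.008,0,0,0,0],[-0.002,-0.006,0.0155,1,0,0,0],[-0.002,-0.006,0.0155,1,0,0,0],[-0.002,-0.006,0.0155,1,0,0,0]]'
python3 -c "
from h import *
plan_lid(-92,48,16,14,-1.5)"
```

```text
clock: 23.9
tcp_pos: [0.5127, -0.0333, 0.0892]
tcp_rot: [163.1, 0.0, 84.4]
wrist_force: [-1.4, -0.2, -2.9]
finger_gap: 0.0101
finger_force: 71.0
tcp [ 0.4976 -0.0325  0.0889] shift [-0.0007 -0.0145 -0.0041] rot [0.94 0.02 0.1 ]
now tip [-76.2  -1.   46.8] free [101.7  -0.7 101. ]
```

```bash
python3 shift.py '[[-0.001,-0.004,-0.001,0,0,0,0],[-0.001,-0.008,-0.0025,0.5,0,0,0],[-0.001,-0.012,-0.0035,1,0,0,0],[-0.001,-0.0145,-0.004,1,0,0,0],[-0.001,-0.0145,-0.004,1,0,0,0]]'
python3 -c "
from h import *
plan_lid(-92.5,47,8,14,-1.5)"
```

```text
clock: 24.4
tcp_pos: [0.4973, -0.0327, 0.0893]
tcp_rot: [164.0, 0.1, 84.4]
wrist_force: [0.5, -0.2, -3.0]
finger_gap: 0.0104
finger_force: 71.0
tcp [ 0.5019 -0.0329  0.0747] shift [0.0003 0.0004 0.0153] rot [7.98 0.03 0.1 ]
now tip [-92.3  -2.   48.4] free [86.5 -1.7 99.6]
```

```bash
python3 shift.py '[[0,0,0.005,2.6,0,0,0],[0,0,0.01,5.3,0,0,0],[0,0,0.015,8,0,0,0],[0,0,0.015,8,0,0,0],[0,0,0.015,8,0,0,0]]'
python3 -c "
from h import *
plan_lid(-93,47,2,14,-1.5)"
```

```text
clock: 24.9
tcp_pos: [0.5022, -0.0333, 0.0748]
tcp_rot: [171.9, 0.1, 84.4]
wrist_force: [0.6, -0.6, -1.5]
finger_gap: 0.0105
finger_force: 71.1
tcp [ 0.5038 -0.0331  0.0645] shift [0.0004 0.0001 0.0105] rot [6.06 0.04 0.11]
now tip [-92.1  -2.1  47. ] free [92.  -1.7 73.1]
```

```bash
python3 shift.py '[[0,0,0.0035,2,0,0,0],[0,0,0.007,4,0,0,0],[0,0,0.0105,6,0,0,0],[0,0,0.0105,6,0,0,0],[0,0,0.0105,6,0,0,0]]'
python3 -c "
from h import *
plan_lid(-93,45.5,0,14,-1.5)"
```

```text
clock: 25.4
tcp_pos: [0.5037, -0.0334, 0.065]
tcp_rot: [177.9, 0.1, 84.4]
wrist_force: [0.5, 1.2, 3.9]
finger_gap: 0.0106
finger_force: 71.9
tcp [ 0.5043 -0.0331  0.0595] shift [0.0003 0.0004 0.0055] rot [2.13 0.05 0.09]
now tip [-93.   -2.   47.3] free [92.8 -1.7 54.2]
```

```bash
python3 shift.py '[[0,0,0.002,1,0,0,0],[0,0,0.004,2.1,0,0,0],[0,0,0.0045,2.1,0,0,0],[0,0,0.0045,2.1,0,0,0]]'
python3 -c "
from h import *
plan_lid(-93,46,0,14,-1.5)"
```

```text
clock: 25.8
tcp_pos: [0.504, -0.0334, 0.063]
tcp_rot: [180.0, 0.1, 84.4]
wrist_force: [-7.8, 2.9, 28.6]
finger_gap: 0.0107
finger_force: 75.3
tcp [ 0.5043 -0.0331  0.06  ] shift [0.0003 0.0003 0.003 ] rot [0.01 0.08 0.11]
now tip [-93.3  -2.   48.9] free [92.7 -1.7 49. ]
```

Lid is level and bearing on its rests. Release and go to the latch.

```bash
python3 shift.py '[[0,0,-0.002,0,0,0,0],[0,0,-0.002,0,0,0,0.045],[0,0,-0.002,0,0,0,0.045],[0,0,-0.002,0,0,0,0.045],[0,0,-0.04,0,0,0,0.045],[0,0,-0.08,0,0,0,0.05],[0,0,-0.08,0,0,0,0.05]]'
python3 -c "
from h import *
plan(.610,-.041,.14,81.6)
s=grab('side');cv2.imwrite('pics/s9c.png',cv2.resize(cv2.cvtColor(s['pixels'][160:330,250:430],cv2.COLOR_RGB2BGR),(630,595)))"
```

```text
clock: 26.5
tcp_pos: [0.507, -0.0344, 0.1445]
tcp_rot: [179.6, 0.2, 84.4]
wrist_force: [1.2, -0.7, 0.2]
finger_gap: 0.0499
finger_force: 0.0
shift [0.0035 0.1032 0.0052] rot [0.4  0.14 2.79] rows 3.0
```

View pics/s9c.png

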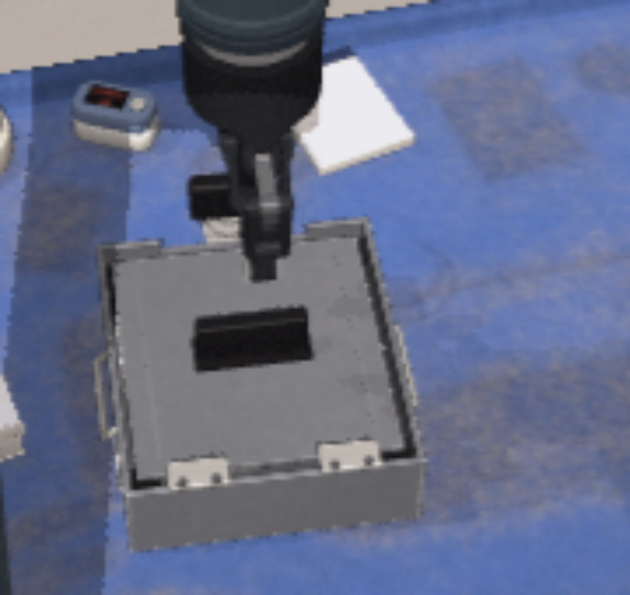

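Lid lies flush in the case, both keepers over the tabs. Now the latch (the picture quota is used up; the rest goes by numbers).

```bash
python3 shift.py '[[0.003,0.035,0,0.4,0,2.8,0.05],[0.003,0.07,0,0.4,0,2.8,0.05],[0.003,0.103,0,0.4,0,2.8,0.05],[0.003,0.103,0,0.4,0,2.8,0.05],[0.003,0.103,0,0.4,0,2.8,0.05]]'
python3 -c "
from h import *
plan(.610,-.041,.072,81.6)"
```

```text
clock: 27.05
tcp_pos: [0.6054, -0.0403, 0.1375]
tcp_rot: [-179.3, 0.1, 81.6]
wrist_force: [-0.9, -0.5, 0.3]
finger_gap: 0.0502
finger_force: 0.0
shift [0.     0.0054 0.0654] rot [-0.74  0.05 -0.  ] rows 2.0
```

```bash
python3 shift.py '[[0,0.004,0,-0.5,0,0,0.05],[0,0.004,0.03,-0.5,0,0,0.05],[0,0.004,0.065,-0.5,0,0,0.05],[0,0.004,0.065,-0.5,0,0,0.05],[0,0.004,0.065,-0.5,0,0,0],[0,0.004,0.065,-0.5,0,0,0],[0,0.004,0.065,-0.5,0,0,0],[0,0.004,0.065,-0.5,0,0,0]]' 40
```

```text
clock: 27.85
tcp_pos: [0.6098, -0.0412, 0.0769]
tcp_rot: [179.9, 0.1, 81.6]
wrist_force: [-4.2, 0.2, 5.3]
finger_gap: 0.0135
finger_force: 40.1
```

Wing gripped. Turn clockwise by 87.3°.

```bash
python3 shift.py '[[0,0,0,0,0,8,0],[0,0,0,0,0,16,0],[0,0,0,0,0,24,0],[0,0,0,0,0,32,0],[0,0,0,0,0,40,0],[0,0,0,0,0,44,0],[0,0,0,0,0,44,0]]' ; python3 shift.py '[[0,0,0,0,0,8,0],[0,0,0,0,0,16,0],[0,0,0,0,0,24,0],[0,0,0,0,0,32,0],[0,0,0,0,0,40,0],[0,0,0,0,0,43.3,0],[0,0,0,0,0,43.3,0],[0,0,0,0,0,43.3,0]]'
```

```text
clock: 28.55
tcp_pos: [0.6101, -0.0414, 0.0769]
tcp_rot: [179.9, 0.0, 37.5]
wrist_force: [-3.1, -0.5, 4.8]
finger_gap: 0.0133
finger_force: 40.0
clock: 29.35
tcp_pos: [0.6102, -0.0417, 0.0769]
tcp_rot: [179.9, -0.1, -5.7]
wrist_force: [-3.9, -1.3, 6.0]
finger_gap: 0.0133
finger_force: 40.1
```

```bash
python3 shift.py '[[0,0,0,0,0,0,0.05],[0,0,0,0,0,0,0.05],[0,0,0,0,0,0,0.05],[0,0,-0.04,0,0,0,0.05],[0,0,-0.08,0,0,0,0.05],[0,0,-0.12,0,0,0,0.05]]'
python3 shift.py '[[-0.15,0.3,0,0,0,0,0.05],[-0.15,0.3,0,0,0,0,0.05],[-0.15,0.3,0,0,0,0,0.05],[-0.15,0.3,0,0,0,0,0.05],[-0.15,0.3,0,0,0,0,0.05],[-0.15,0.3,0,0,0,0,0.05],[-0.15,0.3,0,0,0,0,0.05],[-0.15,0.3,0,0,0,0,0.05]]'
python3 - <<'E'
from h import *
for n,roi,z in(("top",(308,210,334,236),.096),("side",(295,190,335,228),.096),("top",(288,236,346,298),.08)):
    f=grab(n);a=f["pixels"];h=cv2.cvtColor(a,cv2.COLOR_RGB2HSV);x0,y0,x1,y1=roi
    m=np.zeros(a.shape[:2],np.uint8);m[y0:y1,x0:x1]=h[y0:y1,x0:x1,2]<50
    cs,_=cv2.findContours(m,cv2.RETR_EXTERNAL,cv2.CHAIN_APPROX_NONE)
    for k in sorted(cs,key=cv2.contourArea)[-3:]:
        if cv2.contourArea(k)<20: continue
        P=np.array([onplane(f,u,v,z)[:2] for u,v in k[:,0]],np.float32)*1000
        vx,vy,_,_=cv2.fitLine(P,cv2.DIST_L2,0,.01,.01).ravel();print(n,cv2.boundingRect(k),np.round(cv2.minAreaRect(P)[0]),np.round(cv2.minAreaRect(P)[1]),"dir",np.degrees(np.arctan2(vy,vx)).round(1))
print(arm.get_obs()["tcp_pos"])
E
```

```text
clock: 29.95
tcp_pos: [0.6097, -0.0407, 0.1957]
tcp_rot: [179.9, 0.1, -5.7]
wrist_force: [0.8, -0.1, 0.2]
finger_gap: 0.0499
finger_force: 0.0
clock: 30.75
tcp_pos: [0.4286, -0.3285, 0.1951]
tcp_rot: [179.8, 0.0, -6.0]
wrist_force: [0.5, 0.5, -0.4]
finger_gap: 0.05
finger_force: 0.0
top (316, 219, 6, 17) [608. -43.] [11. 48.] dir -6.0
top (303, 261, 25, 9) [501. -31.] [69. 23.] dir 85.3
[ 0.43088323 -0.32410361  0.19497559]
```

```bash
python3 -c "
from cell import arm, camrig
print(arm.close_job())"
```

```text
the job is handed in; nothing more can be done
None
```

The job is handed in: the three cartons on the worktop lie flat in the case, the lid is hooked under its keepers and seated, the latch is turned back to point straight in over the lid, and nothing was done near the tourniquet roll; the verdict was not shown to me.

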